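# Shim the rocking comparator

## Task

The bench comparator rocks because one of its four feet is short. Without lifting or tipping the aluminium wedge, push it across the bench, thin end first, under the short foot until it is snug and the comparator stands level without rocking, and do not shove the comparator or the other things from their places. Then press firmly down with the fingertips on the corner of its base above that foot, and finish there, still pressing, to show that the base no longer rocks.

Things in the scene. Friction and masses are not known exactly. Their poses are not given: they have to be found in the camera images.
- instrument: bench comparator, 2.2 to 3.1 kg, loose: grey base plate 200 (its x) x 160 mm (its y), underside 24, top 40 mm above the bench, on four feet (24 mm dark steel balls) at x = +-82, y = +-62 mm. Origin at bench level under its centre. Three feet carry it; the foot at +x, +y (far left seen from the robot) is short. A column with a dial, 210 mm high, stands at x = -75..27, y = -65..-5 mm
- short_foot (a point): lowest point of the short foot; it hangs 8 mm above the bench while the base is level. Unshimmed, 3 to 5 N downward on this corner rocks the base, 0.08 rad until the foot reaches the bench
- corner_top (a point): point on top of the base plate straight above the short foot, 40 mm above the bench, 18 mm in from both edges: press here, straight down; the plate is bare around it
- wedge: aluminium wedge, 112 mm long (its x), 60 wide (its y), 0.14 to 0.24 kg; origin mid-underside. Thin end (2 mm) at x = +56 mm; the top rises 1 in 8 to 16 mm at the upright back face, x = -56 mm: push there. Starts left of the comparator, thin end roughly to the short foot, which it meets at wedge x = +8 mm (8 mm thick). Slides with 1 to 2 N; the push rises 5 N or more once snug. It does not slip back
- master_ring: bystander: dark steel ring, 64 mm across, 36 mm bore, 26 mm high, lying flat; origin at the centre of its underside
- bushing_low: bystander: bright steel flanged bushing standing upright, 56 mm across the flange, 50 mm high; origin at the centre of its underside
- bushing_tall: bystander: bright steel flanged bushing standing upright, 60 mm across the flange, 85 mm high; origin at the centre of its underside
- plug_gauge: bystander: plug gauge standing on its 48 mm steel disc with a thin black handle, 105 mm high; origin at the centre of its underside
- parallel_block: bystander: flat aluminium bar 70 x 24 x 14 mm of even thickness, not a wedge; origin at the centre of its underside
- drilled_block: bystander: small aluminium block 45 x 35 x 30 mm with two holes in the top; origin at the centre of its underside
Mind the look-alikes: they are no part of the job. Of the things that look like the wedge, take the one that is farthest to the robot's left at the start.

How it is judged:
On the way, in this order (a step that is already met when the one before it is completed fails the run):
1. the wedge is under the short foot up to about its 8 mm thickness (y of short_foot in the frame of wedge between -0.027 and 0.027 m and x of short_foot in the frame of wedge between -0.01 and 0.022 m), for 0.1 s.
2. the fingers press on the comparator with more than 3 N while the wedge carries the foot (contact force between the fingers and instrument above 3 N and contact force between wedge and instrument above 2 N), for 0.2 s.
At the end, for the whole second after the job is handed in: Short foot on the wedge where it is 6 to 10 mm thick, within 27 mm of its centre line; fingers press the corner above it (within 45 mm) with over 3 N, the wedge bears over 2 N, base level within 0.012 rad, wedge flat on the bench, all at rest (all of step 1 and all of step 2 and angle between instrument's own z axis and vertical below 0.012 rad and angle between wedge's own z axis and vertical below 0.03 rad and height (world z) of wedge below 0.004 m and horizontal distance between the grasp point and corner_top below 0.045 m and linear speed of each of instrument, wedge below 0.01 m/s and angular speed of instrument below 0.05 rad/s); the arm keeps its last pose, push and grip.
It fails at once if the wedge is lifted or tipped (height (world z) of wedge above 0.01 m or angle between wedge's own z axis and vertical above 0.2 rad).
It fails at once if the comparator is lifted, tipped or shoved more than 20 mm (distance of instrument from where it was at the start of the episode above 0.02 m or angle between instrument's own z axis and vertical above 0.13 rad).
It fails at once if the comparator is pressed with more than 60 N (contact force between the fingers and instrument above 60 N).
It fails at once if another thing is moved more than 25 mm (distance of any of master_ring, bushing_low, bushing_tall, plug_gauge, parallel_block, drilled_block from where it was at the start of the episode above 0.025 m).
It also fails if it takes over 54 s, if anything falls off the work surface, if the arm or the gripper's body presses on something with over 40 N, if the wrist force passes 120 N, or if a joint passes its speed limit or range.

## Robot

A 6-joint arm with a two-finger parallel gripper is mounted at the origin on the work surface. World frame = base frame: x ahead of the robot, y to its left, z up, the work surface at z = 0. Lengths are in m, angles in rad, forces in N, time in s.
With the tool pointing down it reaches from about 0.425 to 0.95 m from the base axis. Payload 3.5 kg.
Tool frame: the origin (TCP) lies midway between the tips of the shut fingers; the grasp point (between the pads) lies 19 mm behind it; z points along the fingers, y is the line along which they close (so a half turn about z gives the same grasp; the last joint's range is limited). The gripper opens to 85 mm and grips with 20 to 120 N. Pads are 22 mm wide; open, the fingers measure 114 mm over their backs; the gripper's body (76 mm by 85 mm) begins 54 mm behind the grasp point. The pads swing forward as they close: fully open they stand 13 mm farther back than shut.
Start: joints at [-0.15, 0.286, 1.577, -0, 1.279, -0.15], TCP at [0.675, 0, 0.21] pointing down, gripper open.
Joint ranges: [-2.77, 2.77], [-0.9, 2.22], [0.21, 2.48], [-1.53, 4.67], [0.24, 2.81], [-2.84, 2.84]. Speed limits (rad/s): [2.79, 2.79, 3.14, 3.14, 3.14, 3.14].

## Interface

Orientations are given as a unit quaternion [w, x, y, z].
In Python, from plant import manip gives the robot as it stands. The module is installed in compiled form; this text tells all that it offers.
- The arm moves only by the tool drive_tool, never from a script. Its argument "targets" is a list of rows, each an object of numbers: "hand": the opening, from 0 (shut) to 1 (fully open); "dx", "dy", "dz": the shift along the tool's x, y, z in cm; "ax", "ay", "az": the turn, a rotation vector about the tool's x, y, z in degrees. In form: [{"hand": .., "dx": .., "dy": .., "dz": .., "ax": .., "ay": .., "az": ..}, ...]. A call has 1 to 10 rows; each row shifts and turns the commanded pose from where the row before left it, along the tool's axes as they then stand; what a row does not reach is not made up. A row lasts 1/12 s, in which the tool goes at most 41.7 mm and 7.16 degrees, less where a joint would pass 70% of its speed; a pose out of reach is approached as far as the arm can. A call with a gripper value outside its range is refused whole. The fingers move at their own pace and stop on an object; "force" is the grip in N (left out, the last holds). Time passes only in rows, so rows that do not move let the fingers close. It gives the time, the measured TCP pose, the force, the opening and the grip force at its end, in the units of the state.
- manip.get_state(): the state, without advancing time (a new reading comes with each control period).
- manip.grab_frame(name): name is "scene" or "side" or "wrist"; returns (picture, depth): 420x560x3 uint8, red, green, blue; 420x560 float32, m along the optical axis (not along the pixel's ray), 0 where there is no reading.
- manip.camera_params(name): a dict with "intrinsics" (3x3 intrinsics, pixels), "camera_from_world" (4x4, takes a point from world to camera coordinates). Camera axes: x right, y up, looking along -z (the intrinsics and any distortion apply to the point x, -y, -z); pixel columns grow to the right and rows downward; lengths in m; the calibration is good to about 2 mm. A picture is of the moment at which its call begins: read the wrist's pose just before it. camera_params takes no time and is no camera call; for the wrist camera it gives the pose at the moment of the call.
- manip.finish_job(): hands the job in; it is judged then, once.
The state is a dict: "t": time; "joint_positions": joint angles; "qd": joint speeds; "joint_torque": joint torques, N m; "tcp_pos": TCP position; "orientation": TCP orientation; "ft_force": force on the tool from outside, world axes, zero at the start; "ft_torque": the same for the moment, N m; "width": opening from 0.0 (shut) to 1.0 (fully open); "finger_force": force on a finger pad.
Only numpy, scipy, OpenCV 4.12 (cv2) and the standard library are available. Lean on these libraries where they do the work, as an engineer would, in place of code of your own. Each camera call takes 0.05 s, during which the arm holds its last target. There are 200 camera calls.

## Working session

There is one attempt and no reset: what is moved stays moved. The work goes in short steps, Python scripts to look and compute and a tool call to move; the robot and the scene stay as the last step left them, time stands still between calls to the robot, and variables do not carry over. Pictures are saved under pics/ and viewed, at most 10 in all, crops included, and the job is handed in when it is done.

Besides the shell and the picture viewer there is one more tool, called after "Emit:" as a command line: name --argument value ..., lists and objects as JSON in quotes. drive_tool: Moves the arm, as the interface text tells. Its arguments: {"type":"object","properties":{"targets":{"type":"array"},"force":{"type":"number"}},"required":["targets"]}

```bash
mkdir -p pics
cat > h.py <<'E'
import numpy as np, cv2
from plant import manip
def grab(n):
    P=manip.camera_params(n); im,d=manip.grab_frame(n)
    return im,d,np.array(P["intrinsics"]),np.array(P["camera_from_world"])
def world(d,K,T):
    v,u=np.mgrid[0:d.shape[0],0:d.shape[1]]
    c=np.stack([(u-K[0,2])/K[0,0]*d,-(v-K[1,2])/K[1,1]*d,-d,np.ones_like(d)],-1)
    return (c@np.linalg.inv(T).T)[...,:3]
E
python3 - <<'E'
from h import *
print(manip.get_state())
for n in ("scene","side"):
    im,d,K,T=grab(n); np.savez(n,im=im,d=d,K=K,T=T)
    print(n,K.round(1).tolist(),np.linalg.inv(T)[:3,3].round(3))
    cv2.imwrite(f"pics/{n}.png",cv2.resize(im[...,::-1],(800,600)))
print(manip.camera_params("scene").keys())
E
```

```text
{'t': 0.0, 'joint_positions': array([-1.49975462e-01,  2.87218089e-01,  1.57817931e+00, -1.50571747e-05,
        1.27857285e+00, -1.49977816e-01]), 'qd': array([ 0.00203932,  0.00058042,  0.00043845, -0.00015077,  0.00027918,
        0.00110168]), 'joint_torque': array([-1.79628755e-04, -4.05981302e+01, -2.92628127e+01, -1.54224781e-04,
        5.81841552e-03,  3.74769741e-06]), 'tcp_pos': array([6.74297341e-01, 1.48387060e-04, 2.08511018e-01]), 'orientation': array([-0.00095249,  0.70710391,  0.70710865, -0.00071137]), 'ft_force': array([ 0.9340903 , -0.2079778 , -0.02999618]), 'ft_torque': array([-0.01904913,  0.02750352,  0.06148025]), 'finger_force': 0.0, 'width': 0.9975889574768915}
scene [[393.9, 0.0, 284.3], [0.0, 393.9, 207.5], [0.0, 0.0, 1.0]] [1.282 0.08  0.746]
side [[478.2, 0.0, 271.3], [0.0, 478.2, 206.1], [0.0, 0.0, 1.0]] [-0.162  0.934  0.879]
dict_keys(['intrinsics', 'camera_from_world'])
```

View pics/scene.png

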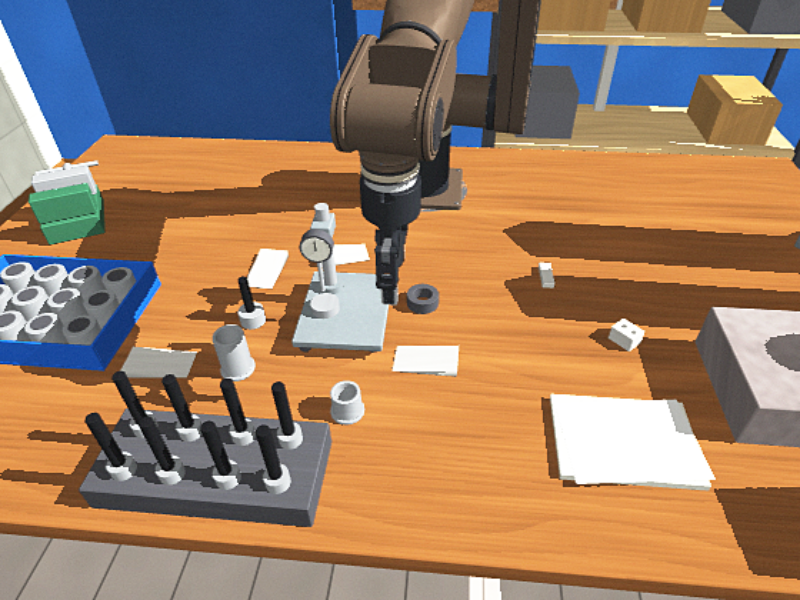

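View pics/side.png

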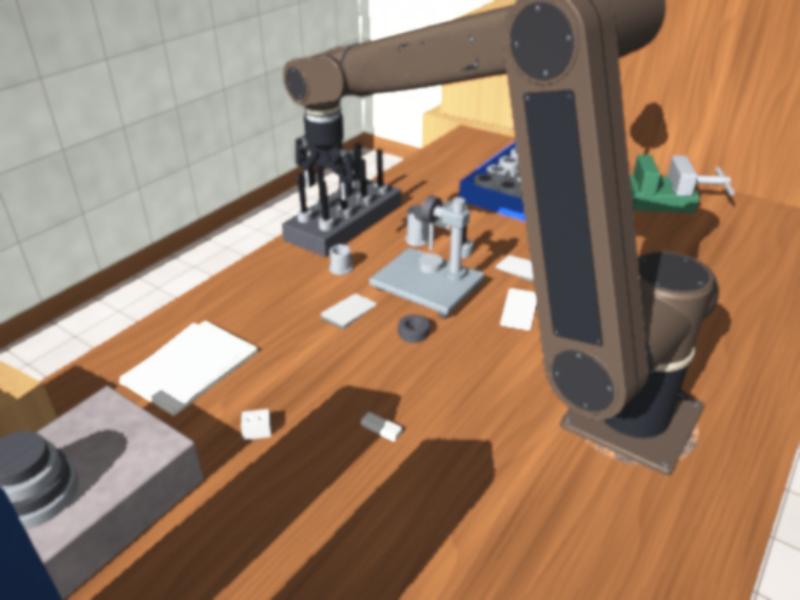

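The scene picture shows the comparator base at (345,310), with its short-foot corner at about (385,348). A pale flat piece at (427,360) looks like the wedge. The ring is at (423,298), the low bushing at (347,400), the tall bushing at (234,352), the plug gauge at (250,305), the bar at (546,275) and the drilled block at (627,334). Next I'll measure them with depth.

Run:
```python
from h import *
z=np.load("scene.npz"); im,d,K,T=[z[k] for k in("im","d","K","T")]
W=world(d,K,T); s=0.7
for nm,(u,v) in dict(table=(480,330),wedgeL=(405,360),wedgeR=(452,360),base=(345,335),bar=(546,270),drill=(627,328),ring=(423,290),low=(347,390),tall=(230,335),plug=(250,318),plate2=(160,362)).items():
    print(nm,W[int(v*s),int(u*s)].round(4))
# regions in ROI
x,y,zz=W[...,0],W[...,1],W[...,2]
def rect(m,nm):
    n,l,st,c=cv2.connectedComponentsWithStats(m.astype(np.uint8))
    for i in range(1,n):
        if st[i,4]>150:
            q=(l==i); r=cv2.minAreaRect(np.stack([x[q],y[q]],-1).astype(np.float32))
            print(nm,st[i].tolist(),[np.round(a,3) for a in r],'z',np.percentile(zz[q],[2,50,98]).round(4)); print(cv2.boxPoints(r).round(3).tolist())
roi=(x>.4)&(x<1.0)&(y>-.35)&(y<.45)
hi=(im.min(-1)>150)
rect(roi&hi&(zz>-.01)&(zz<.03),'bright')
rect(roi&(zz>.034)&(zz<.046),'base')
v,u=np.mgrid[0:420,0:560]
m=(u>275)&(u<322)&(v>240)&(v<264)&hi
A=np.c_[x[m],y[m],np.ones(m.sum())]; print('plane',np.linalg.lstsq(A,zz[m],rcond=None)[0])
c=im[225:280,195:335]; cv2.imwrite("pics/c1.png",cv2.resize(c[...,::-1],None,fx=5.6,fy=5.6,interpolation=2))
```

```text
table [ 0.5087  0.1409 -0.0006]
wedgeL [0.603  0.006  0.0057]
wedgeR [0.606  0.0893 0.0166]
base [ 0.587  -0.1019  0.0417]
bar [0.3398 0.2765 0.0162]
drill [0.5156 0.401  0.0308]
ring [0.4294 0.0267 0.0201]
low [ 0.7043 -0.0795  0.0326]
tall [ 0.6273 -0.2914  0.066 ]
plug [ 0.5453 -0.2886  0.0299]
plate2 [ 0.6501 -0.4235  0.01  ]
bright [274, 242, 47, 21, 835] [array([0.601, 0.043]), array([0.113, 0.063]), np.float64(87.981)] z [0.002  0.0099 0.0176]
[[0.5680000185966492, -0.012000000104308128], [0.6299999952316284, -0.014000000432133675], [0.6340000033378601, 0.0989999994635582], [0.5720000267028809, 0.10100000351667404]]
bright [158, 250, 21, 16, 154] [array([ 0.652, -0.269]), array([0.03 , 0.063]), np.float64(65.995)] z [0.0033 0.0119 0.0294]
[[0.6169999837875366, -0.27000001072883606], [0.675000011920929, -0.29600000381469727], [0.6869999766349792, -0.2680000066757202], [0.6290000081062317, -0.24199999868869781]]
bright [385, 275, 105, 68, 5565] [array([0.743, 0.352]), array([0.196, 0.175]), np.float64(89.996)] z [0.0065 0.0137 0.0163]
[[0.6549999713897705, 0.2540000081062317], [0.8299999833106995, 0.2540000081062317], [0.8299999833106995, 0.44999998807907104], [0.6549999713897705, 0.44999998807907104]]
base [205, 190, 67, 54, 2411] [array([ 0.51 , -0.115]), array([0.204, 0.16 ]), np.float64(1.024)] z [0.0359 0.0405 0.0433]
[[0.4059999883174896, -0.03700000047683716], [0.4090000092983246, -0.19699999690055847], [0.6129999756813049, -0.19300000369548798], [0.6100000143051147, -0.032999999821186066]]
base [85, 298, 146, 63, 490] [array([ 0.906, -0.192]), array([0.122, 0.293]), np.float64(27.819)] z [0.0342 0.0403 0.0458]
[[0.7839999794960022, -0.09099999815225601], [0.9210000038146973, -0.3499999940395355], [1.027999997138977, -0.2930000126361847], [0.890999972820282, -0.03400000184774399]]
plane [ 0.8272903   0.06424744 -0.49156817]
```

View pics/c1.png

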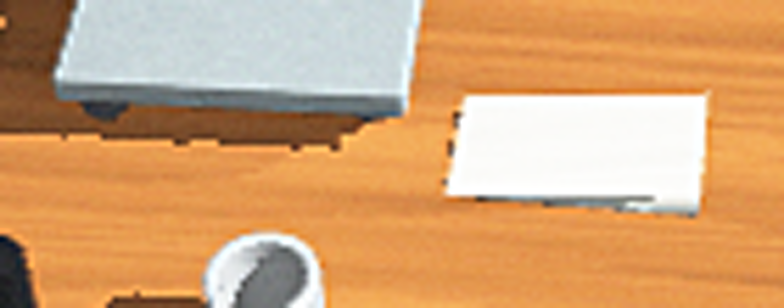

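The crop shows the wedge top at (460–708, 92–215). Its front side thickens to the right, so the thin end faces the comparator. Depth agrees: 113x63 mm, rising from 2 to 17 mm, centre (0.601, 0.043). The comparator centre is about (0.510, -0.115) with 1° yaw, which puts the short foot at about (0.590, -0.052). I'll move behind the wedge with the fingers half open for a two-point push.

Emit:
drive_tool --targets '[{"hand":0.38,"dx":3.4,"dy":-1.9,"dz":0},{"hand":0.38,"dx":3.4,"dy":-1.9,"dz":0},{"hand":0.38,"dx":3.4,"dy":-1.9,"dz":1},{"hand":0.38,"dx":3.4,"dy":-1.7,"dz":2},{"hand":0.38,"dz":3.5},{"hand":0.38,"dz":3.5},{"hand":0.38,"dz":3.5},{"hand":0.38,"dz":3.5},{"hand":0.38,"dz":1.5},{"hand":0.38}]'

```text
$.targets[0]: bad value
```

Run:
```python
from h import *
s=manip.get_state(); print(s['t'],s['tcp_pos'],s['orientation'],s['width'],s['ft_force'])
im,d,K,T=grab("wrist"); np.savez("w1",im=im,d=d,K=K,T=T)
cv2.imwrite("pics/w1.png",cv2.resize(im[...,::-1],(800,600)))
```

```text
0.1 [6.74365209e-01 1.28340879e-04 2.08658862e-01] [-8.56977244e-04  7.07105475e-01  7.07107286e-01 -6.30732118e-04] 1.0004834295398064 [0.22473642 0.68496949 1.07650956]
```

View pics/w1.png

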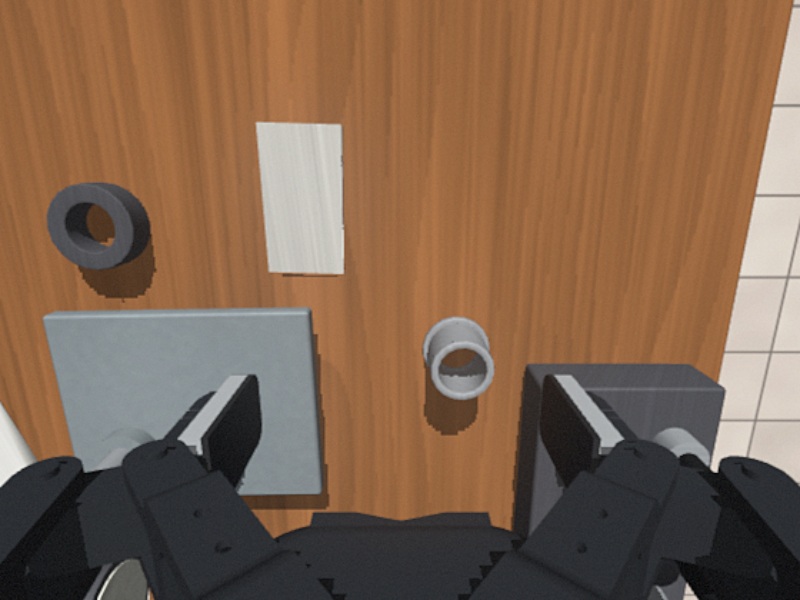

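The wrist view shows the wedge corners at (257,122), (341,124), (344,274), (269,272), and the plate's short-foot corner at (310,310). The move was refused, so I'll send every key. First I'll refine the positions from this picture.

Run:
```python
from h import *
z=np.load("w1.npz"); K,T=z["K"],z["T"]; Ti=np.linalg.inv(T)
def at(u,v,h):
    r=Ti[:3,:3]@np.array([(u*.7-K[0,2])/K[0,0],-(v*.7-K[1,2])/K[1,1],-1]); o=Ti[:3,3]
    return (o+r*(h-o[2])/r[2]).round(4)
print([at(*p)[:2] for p in((257,122,.016),(341,124,.016),(344,274,.002),(269,272,.002))])
print([at(*p)[:2] for p in((310,310,.040),(46,317,.04),(322,492,.04))])
```

```text
[array([0.5721, 0.1008]), array([0.632 , 0.0995]), array([ 0.6289, -0.013 ]), array([ 0.5685, -0.0114])]
[array([ 0.6076, -0.0319]), array([ 0.4109, -0.0376]), array([ 0.6095, -0.1897])]
```

Emit:
drive_tool --targets '[{"hand":0.38,"dx":3.4,"dy":-1.9,"dz":0,"ax":0,"ay":0,"az":0},{"hand":0.38,"dx":3.4,"dy":-1.9,"dz":0,"ax":0,"ay":0,"az":0},{"hand":0.38,"dx":3.4,"dy":-1.9,"dz":1,"ax":0,"ay":0,"az":0},{"hand":0.38,"dx":3.4,"dy":-1.7,"dz":1,"ax":0,"ay":0,"az":0},{"hand":0.38,"dx":0,"dy":0,"dz":3.5,"ax":0,"ay":0,"az":0},{"hand":0.38,"dx":0,"dy":0,"dz":3.5,"ax":0,"ay":0,"az":0},{"hand":0.38,"dx":0,"dy":0,"dz":3.5,"ax":0,"ay":0,"az":0},{"hand":0.38,"dx":0,"dy":0,"dz":3.5,"ax":0,"ay":0,"az":0},{"hand":0.38,"dx":0,"dy":0,"dz":2.5,"ax":0,"ay":0,"az":0},{"hand":0.38,"dx":0,"dy":0,"dz":0,"ax":0,"ay":0,"az":0}]'

```text
t: 0.98
tcp_pos: [0.5952, 0.1357, 0.0176]
orientation: [-0.005, 0.707, 0.707, -0.005]
ft_force: [-1.8, 0.6, -0.7]
width: 0.378
finger_force: 0.0
```

Emit:
drive_tool --targets '[{"hand":0.38,"dx":0,"dy":0.4,"dz":0.7,"ax":0,"ay":0,"az":0},{"hand":0.38,"dx":0,"dy":0,"dz":0,"ax":0,"ay":0,"az":0},{"hand":0.38,"dx":0,"dy":0,"dz":0,"ax":0,"ay":0,"az":0}]'

```text
t: 1.23
tcp_pos: [0.607, 0.1361, 0.02]
orientation: [0.001, 0.707, 0.707, 0.001]
ft_force: [0.2, 0.6, 0.5]
width: 0.378
finger_force: 0.0
```

Emit:
drive_tool --targets '[{"hand":0.38,"dx":0,"dy":-0.5,"dz":0.8,"ax":0,"ay":0,"az":0},{"hand":0.38,"dx":-0.5,"dy":0,"dz":0.4,"ax":0,"ay":0,"az":0},{"hand":0.38,"dx":0,"dy":0,"dz":0,"ax":0,"ay":0,"az":0},{"hand":0.38,"dx":0,"dy":0,"dz":0,"ax":0,"ay":0,"az":0}]'

```text
t: 1.57
tcp_pos: [0.5997, 0.1307, 0.0059]
orientation: [-0.0, 0.707, 0.707, -0.0]
ft_force: [-0.1, -0.3, 0.9]
width: 0.383
finger_force: 0.0
```

Emit:
drive_tool --targets '[{"hand":0.38,"dx":-0.6,"dy":0,"dz":0,"ax":0,"ay":0,"az":0},{"hand":0.38,"dx":-0.6,"dy":0,"dz":0,"ax":0,"ay":0,"az":0},{"hand":0.38,"dx":-0.5,"dy":0,"dz":0,"ax":0,"ay":0,"az":0},{"hand":0.38,"dx":-0.5,"dy":-0.05,"dz":0,"ax":0,"ay":0,"az":0},{"hand":0.38,"dx":-0.5,"dy":-0.05,"dz":0,"ax":0,"ay":0,"az":0},{"hand":0.38,"dx":-0.5,"dy":-0.05,"dz":0,"ax":0,"ay":0,"az":0},{"hand":0.38,"dx":-0.5,"dy":-0.05,"dz":0,"ax":0,"ay":0,"az":0},{"hand":0.38,"dx":0,"dy":0,"dz":0,"ax":0,"ay":0,"az":0}]'

```text
t: 2.23
tcp_pos: [0.5979, 0.093, 0.0059]
orientation: [0.0, 0.707, 0.707, -0.0]
ft_force: [-0.0, 0.2, -0.3]
width: 0.382
finger_force: 0.0
```

Run:
```python
from h import *
s=manip.get_state(); print(s['tcp_pos'],s['ft_force'])
im,d,K,T=grab("wrist"); np.savez("w2",im=im,d=d,K=K,T=T)
cv2.imwrite("pics/w2.png",cv2.resize(im[...,::-1],(800,600)))
```

```text
[0.59792964 0.09301165 0.00590627] [-0.03134768  0.18357904 -0.34482115]
```

View pics/w2.png

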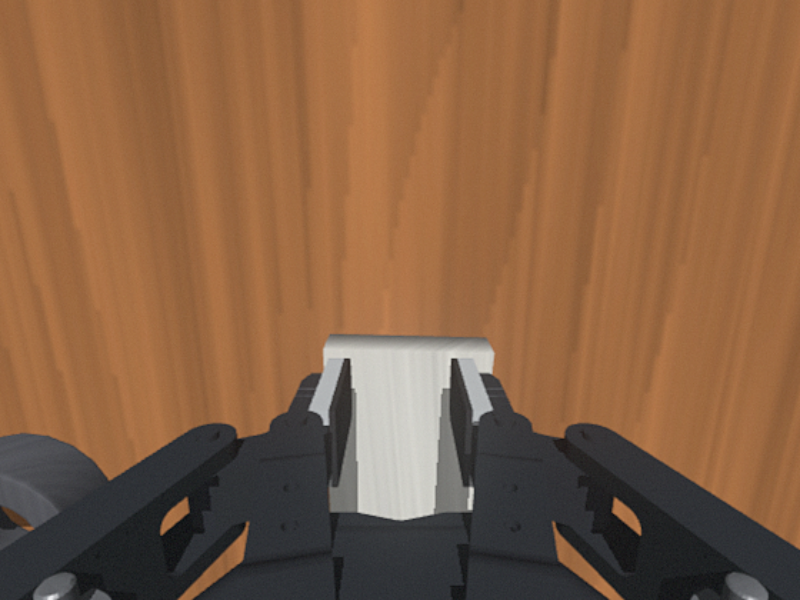

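The picture shows the wedge's back edge at (330–490, 340), in front of the pads. So the half-open tips sit higher than the TCP and slid over the wedge without touching it. I'll back off, shut the fingers so the tips are at the TCP, and push with the 29 mm wide pair.

Emit:
drive_tool --targets '[{"hand":0.38,"dx":0,"dy":0,"dz":-1.0,"ax":0,"ay":0,"az":0},{"hand":0.38,"dx":2.0,"dy":0,"dz":-1.0,"ax":0,"ay":0,"az":0},{"hand":0.38,"dx":2.3,"dy":0.2,"dz":0,"ax":0,"ay":0,"az":0},{"hand":0,"dx":0,"dy":0,"dz":0,"ax":0,"ay":0,"az":0},{"hand":0,"dx":0,"dy":0,"dz":0,"ax":0,"ay":0,"az":0},{"hand":0,"dx":0,"dy":0,"dz":0,"ax":0,"ay":0,"az":0},{"hand":0,"dx":0,"dy":0,"dz":0,"ax":0,"ay":0,"az":0},{"hand":0,"dx":0,"dy":0,"dz":1.0,"ax":0,"ay":0,"az":0},{"hand":0,"dx":0,"dy":0,"dz":0.8,"ax":0,"ay":0,"az":0},{"hand":0,"dx":0,"dy":0,"dz":0,"ax":0,"ay":0,"az":0}]'

```text
t: 3.12
tcp_pos: [0.5979, 0.1363, 0.005]
orientation: [-0.002, 0.707, 0.707, -0.002]
ft_force: [-1.1, 0.1, -0.4]
width: -0.001
finger_force: 0.0
```

Emit:
drive_tool --targets '[{"hand":0,"dx":0,"dy":0,"dz":0,"ax":0,"ay":0,"az":0},{"hand":0,"dx":0,"dy":0,"dz":0,"ax":0,"ay":0,"az":0}]'

```text
t: 3.28
tcp_pos: [0.5997, 0.1368, 0.0074]
orientation: [-0.0, 0.707, 0.707, -0.0]
ft_force: [-0.5, -0.3, 0.1]
width: -0.004
finger_force: 0.0
```

Emit:
drive_tool --targets '[{"hand":0,"dx":-0.8,"dy":0.2,"dz":0,"ax":0,"ay":0,"az":0},{"hand":0,"dx":-0.7,"dy":0,"dz":0,"ax":0,"ay":0,"az":0},{"hand":0,"dx":-0.6,"dy":0,"dz":0,"ax":0,"ay":0,"az":0},{"hand":0,"dx":-0.5,"dy":0,"dz":0,"ax":0,"ay":0,"az":0},{"hand":0,"dx":-0.5,"dy":-0.05,"dz":0,"ax":0,"ay":0,"az":0},{"hand":0,"dx":-0.5,"dy":-0.05,"dz":0,"ax":0,"ay":0,"az":0}]'

```text
t: 3.78
tcp_pos: [0.601, 0.1003, 0.0081]
orientation: [0.0, 0.707, 0.707, 0.0]
ft_force: [-1.3, -0.3, 0.4]
width: 0.004
finger_force: 0.0
```

Emit:
drive_tool --targets '[{"hand":0,"dx":-0.5,"dy":-0.05,"dz":0,"ax":0,"ay":0,"az":0},{"hand":0,"dx":-0.5,"dy":-0.05,"dz":0,"ax":0,"ay":0,"az":0},{"hand":0,"dx":-0.5,"dy":-0.05,"dz":0,"ax":0,"ay":0,"az":0},{"hand":0,"dx":-0.5,"dy":-0.05,"dz":0,"ax":0,"ay":0,"az":0},{"hand":0,"dx":-0.3,"dy":-0.05,"dz":0,"ax":0,"ay":0,"az":0}]'

```text
t: 4.2
tcp_pos: [0.5984, 0.0774, 0.0079]
orientation: [0.0, 0.707, 0.707, -0.0]
ft_force: [-0.7, 0.5, 1.4]
width: -0.003
finger_force: 0.0
```

Run:
```python
from h import *
s=manip.get_state(); print(s['tcp_pos'],s['ft_force'])
im,d,K,T=grab("scene"); np.savez("s2",im=im,d=d,K=K,T=T)
c=im[170:290,180:340]; cv2.imwrite("pics/s2.png",cv2.resize(c[...,::-1],(800,600),interpolation=2))
```

```text
[0.59842889 0.0774157  0.00792386] [-0.69504146  0.50199754  1.38428486]
```

View pics/s2.png

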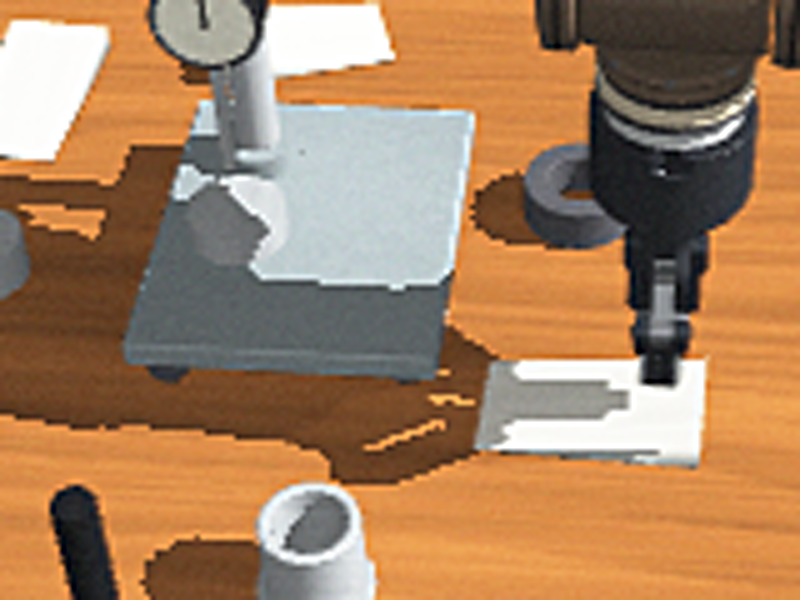

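The crop shows the wedge at (478–707, 360–465), still in its place. The shut fingertips, at (660,380), appear above it. I'll measure the tip position with depth.

Run:
```python
from h import *
z=np.load("s2.npz"); im,d,K,T=[z[k] for k in("im","d","K","T")]
W=world(d,K,T)
for r in range(225,256,2): print(r,[ (int(c),*(W[r,c]*1000).round().astype(int).tolist()) for c in (309,312,315)], im[r,312])
s=manip.get_state(); p=T@np.r_[s['tcp_pos'],1]; print('tcp px',K[0,0]*p[0]/-p[2]+K[0,2],K[1,1]*-p[1]/-p[2]+K[1,2])
m=(W[...,2]>.0)&(W[...,2]<.02)&(W[...,0]>.55)&(W[...,0]<.65)&(W[...,1]>-.03)&(W[...,1]<.12)&(im.min(-1)>100)
print(W[m].min(0),W[m].max(0))
```

```text
225 [(309, 640, 70, 137), (312, 639, 76, 136), (315, 643, 83, 140)] [90 88 91]
227 [(309, 634, 70, 125), (312, 642, 77, 133), (315, 641, 83, 132)] [153 158 160]
229 [(309, 611, 70, 97), (312, 647, 77, 132), (315, 627, 84, 113)] [144 148 152]
231 [(309, 616, 70, 95), (312, 649, 77, 127), (315, 616, 84, 96)] [145 149 153]
233 [(309, 645, 70, 117), (312, 654, 77, 126), (315, 646, 84, 119)] [146 154 155]
235 [(309, 657, 71, 122), (312, 658, 77, 123), (315, 658, 84, 124)] [130 136 139]
237 [(309, 661, 71, 120), (312, 661, 78, 120), (315, 659, 84, 119)] [ 93  97 101]
239 [(309, 652, 71, 104), (312, 654, 78, 108), (315, 658, 85, 111)] [42 43 45]
241 [(309, 614, 71, 59), (312, 614, 78, 59), (315, 605, 85, 51)] [26 29 35]
243 [(309, 614, 71, 52), (312, 614, 78, 53), (315, 606, 86, 45)] [30 32 32]
245 [(309, 614, 71, 45), (312, 612, 79, 44), (315, 605, 86, 37)] [20 21 24]
247 [(309, 590, 71, 12), (312, 607, 79, 31), (315, 591, 86, 15)] [198 194 186]
249 [(309, 599, 72, 15), (312, 600, 79, 17), (315, 598, 87, 15)] [253 251 249]
251 [(309, 604, 72, 13), (312, 607, 79, 16), (315, 604, 87, 14)] [249 248 245]
253 [(309, 612, 72, 14), (312, 610, 80, 13), (315, 614, 87, 18)] [248 246 242]
255 [(309, 615, 72, 11), (312, 618, 80, 14), (315, 620, 87, 17)] [252 251 249]
tcp px 311.12460554170104 250.81421295839266
[ 5.55275418e-01 -2.82557858e-02  1.41834367e-05] [0.63374163 0.10169991 0.0198751 ]
```

Depth puts the finger ends about 25–30 mm above the reported TCP height, clear of the wedge, while y agrees. I'll back off behind the wedge and come down in small steps with force checks.

Emit:
drive_tool --targets '[{"hand":0,"dx":0,"dy":0,"dz":-1.0,"ax":0,"ay":0,"az":0},{"hand":0,"dx":3.0,"dy":0.1,"dz":0,"ax":0,"ay":0,"az":0},{"hand":0,"dx":3.0,"dy":0.1,"dz":0,"ax":0,"ay":0,"az":0},{"hand":0,"dx":0,"dy":0,"dz":0.5,"ax":0,"ay":0,"az":0},{"hand":0,"dx":0,"dy":0,"dz":0.5,"ax":0,"ay":0,"az":0},{"hand":0,"dx":0,"dy":0,"dz":0.3,"ax":0,"ay":0,"az":0},{"hand":0,"dx":0,"dy":0,"dz":0,"ax":0,"ay":0,"az":0},{"hand":0,"dx":0,"dy":0,"dz":0,"ax":0,"ay":0,"az":0}]'

```text
t: 4.92
tcp_pos: [0.6001, 0.1372, 0.0045]
orientation: [-0.0, 0.707, 0.707, -0.0]
ft_force: [0.1, -0.0, 0.5]
width: -0.001
finger_force: 0.0
```

Run:
```python
from h import *
s=manip.get_state(); print(s['tcp_pos'],s['ft_force'],s['joint_positions'])
im,d,K,T=grab("side"); np.savez("s3",im=im,d=d,K=K,T=T)
p=T@np.r_[s['tcp_pos'],1]; u,v=K[0,0]*p[0]/-p[2]+K[0,2],K[1,1]*-p[1]/-p[2]+K[1,2]; print(u,v)
u,v=int(u),int(v); a=max(v-70,0); b=max(u-70,0); print(a,b)
im2,d2,K,T=grab("scene"); p=T@np.r_[s['tcp_pos'],1]; u2,v2=int(K[0,0]*p[0]/-p[2]+K[0,2]),int(K[1,1]*-p[1]/-p[2]+K[1,2]); print(u2,v2)
A=cv2.resize(im[a:a+140,b:b+140],(400,400)); B=cv2.resize(im2[v2-35:v2+35,u2-35:u2+35],(400,400))
cv2.imwrite("pics/s3.png",np.hstack([A,B])[...,::-1])
```

```text
[0.6001131  0.13722675 0.00447598] [ 0.12207253 -0.03753468  0.48372064] [ 6.02124749e-02  4.00749858e-01  1.84317845e+00 -1.62398500e-04
  8.98825548e-01  6.12530604e-02]
223.7154588227663 231.96445282862908
161 153
334 253
```

View pics/s3.png

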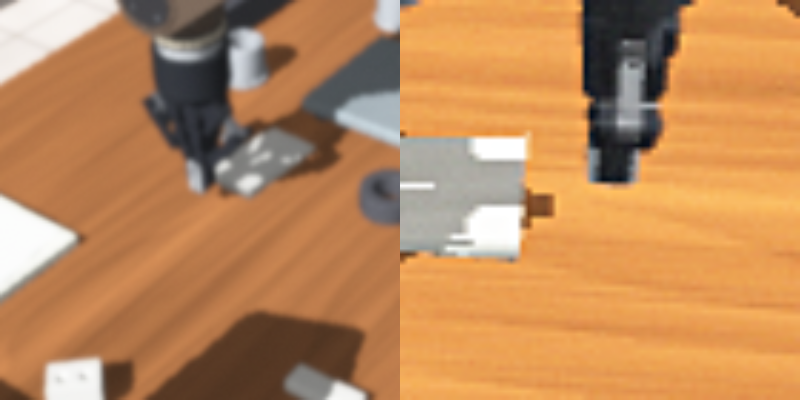

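The side crop (left) shows the tips at (200,190). In the scene crop (right) they are at (612,182), with their shadow separate at (540,205). So the tips hover about 15 mm up, behind the wedge, and I'll keep lowering gently.

Emit:
drive_tool --targets '[{"hand":0,"dx":0,"dy":0,"dz":0.4,"ax":0,"ay":0,"az":0},{"hand":0,"dx":0,"dy":0,"dz":0.2,"ax":0,"ay":0,"az":0},{"hand":0,"dx":0,"dy":0,"dz":0,"ax":0,"ay":0,"az":0},{"hand":0,"dx":0,"dy":0,"dz":0,"ax":0,"ay":0,"az":0}]'

```text
t: 5.35
tcp_pos: [0.6003, 0.1379, -0.0014]
orientation: [-0.0, 0.707, 0.707, -0.0]
ft_force: [0.0, -0.6, -0.1]
width: -0.0
finger_force: 0.0
```

Emit:
drive_tool --targets '[{"hand":0,"dx":0,"dy":0,"dz":0.3,"ax":0,"ay":0,"az":0},{"hand":0,"dx":0,"dy":0,"dz":0,"ax":0,"ay":0,"az":0},{"hand":0,"dx":0,"dy":0,"dz":0,"ax":0,"ay":0,"az":0}]'

```text
t: 5.6
tcp_pos: [0.6003, 0.138, -0.0043]
orientation: [-0.0, 0.707, 0.707, -0.0]
ft_force: [0.3, 0.2, -0.3]
width: -0.002
finger_force: 0.0
```

No contact even at a reported z of -0.004, so the reported height is offset. I'll continue.

Emit:
drive_tool --targets '[{"hand":0,"dx":0,"dy":0,"dz":0.3,"ax":0,"ay":0,"az":0},{"hand":0,"dx":0,"dy":0,"dz":0,"ax":0,"ay":0,"az":0},{"hand":0,"dx":0,"dy":0,"dz":0,"ax":0,"ay":0,"az":0}]'

```text
t: 5.85
tcp_pos: [0.6003, 0.138, -0.0073]
orientation: [-0.0, 0.707, 0.707, -0.0]
ft_force: [-0.2, -0.0, -0.1]
width: -0.002
finger_force: 0.0
```

Emit:
drive_tool --targets '[{"hand":0,"dx":0,"dy":0,"dz":0.3,"ax":0,"ay":0,"az":0},{"hand":0,"dx":0,"dy":0,"dz":0,"ax":0,"ay":0,"az":0},{"hand":0,"dx":0,"dy":0,"dz":0,"ax":0,"ay":0,"az":0}]'

```text
t: 6.1
tcp_pos: [0.6003, 0.138, -0.0104]
orientation: [-0.0, 0.707, 0.707, -0.0]
ft_force: [-0.4, 0.2, -0.4]
width: 0.0
finger_force: 0.0
```

Emit:
drive_tool --targets '[{"hand":0,"dx":0,"dy":0,"dz":0.2,"ax":0,"ay":0,"az":0},{"hand":0,"dx":0,"dy":0,"dz":0,"ax":0,"ay":0,"az":0},{"hand":0,"dx":0,"dy":0,"dz":0,"ax":0,"ay":0,"az":0}]'

```text
t: 6.35
tcp_pos: [0.6004, 0.138, -0.0122]
orientation: [-0.0, 0.707, 0.707, -0.0]
ft_force: [0.5, -0.2, 0.1]
width: 0.0
finger_force: 0.0
```

Emit:
drive_tool --targets '[{"hand":0,"dx":0,"dy":0,"dz":0.2,"ax":0,"ay":0,"az":0},{"hand":0,"dx":0,"dy":0,"dz":0,"ax":0,"ay":0,"az":0},{"hand":0,"dx":0,"dy":0,"dz":0,"ax":0,"ay":0,"az":0}]'

```text
t: 6.6
tcp_pos: [0.6003, 0.138, -0.0143]
orientation: [-0.0, 0.707, 0.707, -0.0]
ft_force: [0.1, -0.2, 0.5]
width: 0.001
finger_force: 0.0
```

Run:
```python
from h import *
im,d,K,T=grab("scene"); W=world(d,K,T)
s=manip.get_state(); p=T@np.r_[s['tcp_pos'],1]; u=int(K[0,0]*p[0]/-p[2]+K[0,2]);print(u,K[1,1]*-p[1]/-p[2]+K[1,2])
for r in range(244,266): print(r,[((W[r,c]*1000).round().astype(int).tolist(),int(im[r,c].mean())) for c in (u-1,u+1)])
```

```text
334 258.79098441635597
244 [([657, 126, 98], 47), ([660, 130, 101], 72)]
245 [([660, 126, 98], 63), ([662, 130, 100], 90)]
246 [([661, 126, 96], 36), ([664, 130, 100], 45)]
247 [([662, 126, 94], 27), ([664, 130, 96], 36)]
248 [([651, 127, 79], 20), ([653, 132, 81], 27)]
249 [([635, 129, 59], 51), ([631, 134, 54], 32)]
250 [([607, 131, 25], 86), ([616, 135, 36], 38)]
251 [([612, 131, 27], 42), ([615, 136, 30], 36)]
252 [([614, 131, 26], 48), ([616, 136, 28], 41)]
253 [([616, 131, 24], 52), ([613, 136, 22], 31)]
254 [([615, 131, 20], 43), ([613, 136, 18], 39)]
255 [([607, 132, 7], 89), ([607, 137, 7], 112)]
256 [([603, 133, -2], 71), ([606, 138, 3], 103)]
257 [([609, 133, 1], 182), ([604, 138, -3], 181)]
258 [([613, 133, 2], 173), ([614, 138, 4], 169)]
259 [([615, 133, 1], 163), ([613, 138, 0], 164)]
260 [([618, 133, 1], 153), ([616, 138, -1], 154)]
261 [([623, 133, 3], 160), ([623, 138, 3], 158)]
262 [([625, 133, 2], 157), ([625, 138, 1], 158)]
263 [([628, 133, 1], 159), ([627, 138, 0], 158)]
264 [([631, 133, 0], 158), ([632, 138, 2], 159)]
265 [([634, 133, 1], 156), ([632, 138, -1], 157)]
```

Finger ends are now about 11 mm above the bench, an offset of about 26 mm. I'll lower another 6 mm and then push.

Emit:
drive_tool --targets '[{"hand":0,"dx":0,"dy":0,"dz":0.3,"ax":0,"ay":0,"az":0},{"hand":0,"dx":0,"dy":0,"dz":0.3,"ax":0,"ay":0,"az":0},{"hand":0,"dx":0,"dy":0,"dz":0,"ax":0,"ay":0,"az":0},{"hand":0,"dx":0,"dy":0,"dz":0,"ax":0,"ay":0,"az":0}]'

```text
t: 6.98
tcp_pos: [0.6001, 0.138, -0.0206]
orientation: [-0.0, 0.707, 0.707, -0.0]
ft_force: [0.0, 0.6, -1.1]
width: -0.002
finger_force: 0.0
```

Emit:
drive_tool --targets '[{"hand":0,"dx":-0.8,"dy":0.1,"dz":0,"ax":0,"ay":0,"az":0},{"hand":0,"dx":-0.6,"dy":0,"dz":0,"ax":0,"ay":0,"az":0},{"hand":0,"dx":-0.5,"dy":0,"dz":0,"ax":0,"ay":0,"az":0},{"hand":0,"dx":-0.4,"dy":0,"dz":0,"ax":0,"ay":0,"az":0},{"hand":0,"dx":-0.4,"dy":0,"dz":0,"ax":0,"ay":0,"az":0},{"hand":0,"dx":-0.4,"dy":-0.03,"dz":0,"ax":0,"ay":0,"az":0},{"hand":0,"dx":-0.4,"dy":-0.03,"dz":0,"ax":0,"ay":0,"az":0}]'

```text
t: 7.57
tcp_pos: [0.6009, 0.1028, -0.02]
orientation: [-0.0, 0.707, 0.707, 0.0]
ft_force: [-0.2, 0.9, -0.2]
width: 0.003
finger_force: 0.7
```

Emit:
drive_tool --targets '[{"hand":0,"dx":-0.5,"dy":-0.05,"dz":0,"ax":0,"ay":0,"az":0},{"hand":0,"dx":-0.5,"dy":-0.05,"dz":0,"ax":0,"ay":0,"az":0},{"hand":0,"dx":-0.5,"dy":-0.05,"dz":0,"ax":0,"ay":0,"az":0},{"hand":0,"dx":-0.5,"dy":-0.05,"dz":0,"ax":0,"ay":0,"az":0},{"hand":0,"dx":-0.5,"dy":-0.05,"dz":0,"ax":0,"ay":0,"az":0},{"hand":0,"dx":-0.5,"dy":-0.05,"dz":0,"ax":0,"ay":0,"az":0},{"hand":0,"dx":-0.4,"dy":-0.05,"dz":0,"ax":0,"ay":0,"az":0},{"hand":0,"dx":0,"dy":0,"dz":0,"ax":0,"ay":0,"az":0}]'

```text
t: 8.23
tcp_pos: [0.5973, 0.0679, -0.0201]
orientation: [0.0, 0.707, 0.707, -0.0]
ft_force: [-0.2, 0.4, 0.4]
width: -0.004
finger_force: 0.0
```

```bash
cat > m.py <<'E'
from h import *
import sys
im,d,K,T=grab("scene"); W=world(d,K,T); x,y,z=W[...,0],W[...,1],W[...,2]
s=manip.get_state(); print(s['tcp_pos'],s['ft_force'])
m=(z>.0)&(z<.022)&(x>.54)&(x<.66)&(y>-.12)&(y<.12)&(np.ptp(im.astype(int),axis=-1)<40)&(im.min(-1)>70)
n,l,st,c=cv2.connectedComponentsWithStats(m.astype(np.uint8)); i=1+st[1:,4].argmax()
q=l==i; r=cv2.minAreaRect(np.stack([x[q],y[q]],-1).astype(np.float32)); print([np.round(a,3) for a in r],cv2.boxPoints(r).round(3).tolist())
c=im[190:275,205:325]; cv2.imwrite("pics/"+sys.argv[1],cv2.resize(c[...,::-1],(800,567),interpolation=2))
E
python3 m.py s4.png
```

```text
[ 0.59722504  0.06826665 -0.02018296] [-0.6871501   0.26967407  0.18899258]
[array([0.599, 0.002]), array([0.065, 0.115]), np.float64(0.709)] [[0.5659999847412109, 0.05900000035762787], [0.5669999718666077, -0.0560000017285347], [0.6320000290870667, -0.054999999701976776], [0.6309999823570251, 0.05999999865889549]]
```

View pics/s4.png

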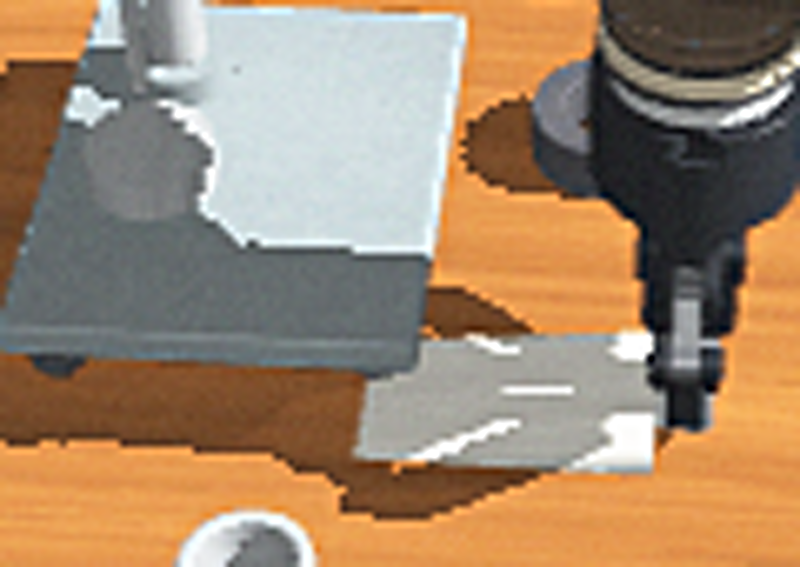

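The wedge now slides squarely ahead of the fingers. Its back is at (655, 335–470), its thin end is under the plate corner at (360,455), and its centre is about (0.599, 0.002). About 44 mm remain.

Emit:
drive_tool --targets '[{"hand":0,"dx":-0.4,"dy":-0.05,"dz":0,"ax":0,"ay":0,"az":0},{"hand":0,"dx":-0.5,"dy":-0.06,"dz":0,"ax":0,"ay":0,"az":0},{"hand":0,"dx":-0.5,"dy":-0.06,"dz":0,"ax":0,"ay":0,"az":0},{"hand":0,"dx":-0.5,"dy":-0.06,"dz":0,"ax":0,"ay":0,"az":0},{"hand":0,"dx":-0.5,"dy":-0.06,"dz":0,"ax":0,"ay":0,"az":0},{"hand":0,"dx":-0.4,"dy":-0.06,"dz":0,"ax":0,"ay":0,"az":0},{"hand":0,"dx":-0.4,"dy":-0.06,"dz":0,"ax":0,"ay":0,"az":0},{"hand":0,"dx":-0.3,"dy":-0.05,"dz":0,"ax":0,"ay":0,"az":0},{"hand":0,"dx":0,"dy":0,"dz":0,"ax":0,"ay":0,"az":0}]'

```text
t: 9.03
tcp_pos: [0.5926, 0.0332, -0.0202]
orientation: [0.0, 0.707, 0.707, -0.0]
ft_force: [-0.5, -1.1, 0.3]
width: -0.001
finger_force: 0.0
```

Emit:
drive_tool --targets '[{"hand":0,"dx":-0.2,"dy":0,"dz":0,"ax":0,"ay":0,"az":0},{"hand":0,"dx":-0.1,"dy":0,"dz":0,"ax":0,"ay":0,"az":0},{"hand":0,"dx":0,"dy":0,"dz":0,"ax":0,"ay":0,"az":0}]'

```text
t: 9.28
tcp_pos: [0.5928, 0.0309, -0.0201]
orientation: [0.0, 0.707, 0.707, -0.0]
ft_force: [-0.2, 1.4, 0.1]
width: -0.002
finger_force: 0.0
```

Emit:
drive_tool --targets '[{"hand":0,"dx":-0.2,"dy":0,"dz":0,"ax":0,"ay":0,"az":0},{"hand":0,"dx":-0.1,"dy":0,"dz":0,"ax":0,"ay":0,"az":0}]'

```text
t: 9.45
tcp_pos: [0.5928, 0.0281, -0.02]
orientation: [-0.0, 0.707, 0.707, 0.0]
ft_force: [-0.1, 1.1, -0.5]
width: -0.001
finger_force: 1.0
```

Emit:
drive_tool --targets '[{"hand":0,"dx":-0.2,"dy":0,"dz":0,"ax":0,"ay":0,"az":0},{"hand":0,"dx":-0.1,"dy":0,"dz":0,"ax":0,"ay":0,"az":0}]'

```text
t: 9.62
tcp_pos: [0.5928, 0.0256, -0.0201]
orientation: [-0.0, 0.707, 0.707, 0.001]
ft_force: [-0.1, 4.9, 1.0]
width: 0.0
finger_force: 2.5
```

Emit:
drive_tool --targets '[{"hand":0,"dx":-0.1,"dy":0,"dz":0,"ax":0,"ay":0,"az":0},{"hand":0,"dx":-0.1,"dy":0,"dz":0,"ax":0,"ay":0,"az":0}]'

```text
t: 9.78
tcp_pos: [0.5928, 0.0242, -0.02]
orientation: [-0.001, 0.707, 0.707, 0.001]
ft_force: [0.7, 7.7, 0.1]
width: 0.0
finger_force: 3.6
```

The push rose to 7.7 N at y=0.024, right where the 8 mm thickness was predicted, so the wedge is snug. I'll back off, rise and check the wedge.

Emit:
drive_tool --targets '[{"hand":0,"dx":1.5,"dy":0,"dz":0,"ax":0,"ay":0,"az":0},{"hand":0,"dx":1.5,"dy":0,"dz":-1,"ax":0,"ay":0,"az":0},{"hand":0,"dx":1,"dy":0,"dz":-3,"ax":0,"ay":0,"az":0},{"hand":0,"dx":0,"dy":0,"dz":-3.5,"ax":0,"ay":0,"az":0},{"hand":0,"dx":0,"dy":0,"dz":-1.5,"ax":0,"ay":0,"az":0},{"hand":0,"dx":0,"dy":0,"dz":0,"ax":0,"ay":0,"az":0},{"hand":0,"dx":0,"dy":0,"dz":0,"ax":0,"ay":0,"az":0}]'

```text
t: 10.37
tcp_pos: [0.5937, 0.0625, 0.0711]
orientation: [0.001, 0.707, 0.707, 0.001]
ft_force: [-0.5, 0.6, -0.0]
width: 0.003
finger_force: 0.0
```

```bash
python3 m.py s5.png
python3 - <<'E'
from h import *
im,d,K,T=grab("scene"); W=world(d,K,T); x,y,z=W[...,0],W[...,1],W[...,2]
q=(z>.034)&(z<.046)&(x>.38)&(x<.65)&(y>-.22)&(y<-.0)
n,l,st,c=cv2.connectedComponentsWithStats(q.astype(np.uint8)); q=l==1+st[1:,4].argmax()
r=cv2.minAreaRect(np.stack([x[q],y[q]],-1).astype(np.float32)); print(r); A=np.c_[x[q],y[q],np.ones(q.sum())]; print('slopes',np.linalg.lstsq(A,z[q],rcond=None)[0])
E
```

```text
[0.59233732 0.06254853 0.06936423] [-0.6889561  -0.04858135 -0.62764952]
[array([ 0.596, -0.043]), array([0.062, 0.113]), np.float64(1.433)] [[0.5630000233650208, 0.012000000104308128], [0.5659999847412109, -0.10100000351667404], [0.628000020980835, -0.0989999994635582], [0.625, 0.014000000432133675]]
((0.5106194615364075, -0.1149158626794815), (0.20439530909061432, 0.1602448672056198), 1.031796932220459)
slopes [-0.00294192 -0.0015398   0.04192553]
```

View pics/s5.png

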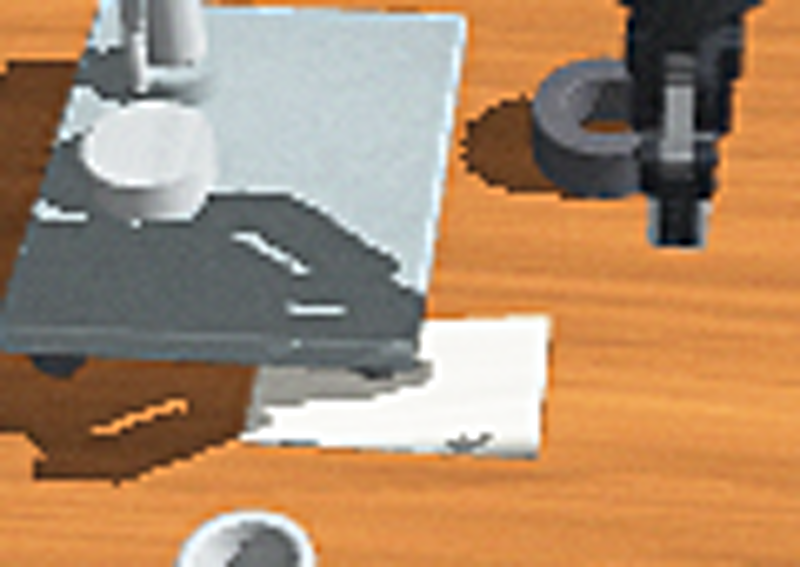

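The crop shows the wedge under the corner, with its back at (545, 320–455) and the short foot sitting on it at (375,365). The wedge centre is (0.596, -0.043) and the comparator hasn't moved and is level. Next I'll go above the corner.

Emit:
drive_tool --targets '[{"hand":0,"dx":-3.5,"dy":-0.1,"dz":0,"ax":0,"ay":0,"az":0},{"hand":0,"dx":-3.5,"dy":-0.1,"dz":0,"ax":0,"ay":0,"az":0},{"hand":0,"dx":-3,"dy":0,"dz":0,"ax":0,"ay":0,"az":0},{"hand":0,"dx":-1,"dy":0,"dz":1,"ax":0,"ay":0,"az":0},{"hand":0,"dx":0,"dy":0,"dz":1.5,"ax":0,"ay":0,"az":0},{"hand":0,"dx":0,"dy":0,"dz":1.2,"ax":0,"ay":0,"az":0},{"hand":0,"dx":0,"dy":0,"dz":0.6,"ax":0,"ay":0,"az":0},{"hand":0,"dx":0,"dy":0,"dz":0,"ax":0,"ay":0,"az":0},{"hand":0,"dx":0,"dy":0,"dz":0,"ax":0,"ay":0,"az":0}]'

```text
t: 11.22
tcp_pos: [0.59, -0.0461, 0.0257]
orientation: [-0.001, 0.707, 0.707, -0.001]
ft_force: [-0.2, 0.4, 0.5]
width: -0.001
finger_force: 0.0
```

Emit:
drive_tool --targets '[{"hand":0,"dx":0,"dy":0,"dz":0.3,"ax":0,"ay":0,"az":0},{"hand":0,"dx":0,"dy":0,"dz":0.1,"ax":0,"ay":0,"az":0},{"hand":0,"dx":0,"dy":0,"dz":0,"ax":0,"ay":0,"az":0},{"hand":0,"dx":0,"dy":0,"dz":0,"ax":0,"ay":0,"az":0}]'

```text
t: 11.55
tcp_pos: [0.5911, -0.0468, 0.0234]
orientation: [0.0, 0.707, 0.707, 0.0]
ft_force: [0.3, -0.2, 0.7]
width: -0.001
finger_force: 0.0
```

Emit:
drive_tool --targets '[{"hand":0,"dx":0,"dy":0,"dz":0.2,"ax":0,"ay":0,"az":0},{"hand":0,"dx":0,"dy":0,"dz":0.2,"ax":0,"ay":0,"az":0},{"hand":0,"dx":0,"dy":0,"dz":0,"ax":0,"ay":0,"az":0}]'

```text
t: 11.8
tcp_pos: [0.5905, -0.0469, 0.0186]
orientation: [-0.0, 0.707, 0.707, -0.0]
ft_force: [1.1, 0.4, -0.2]
width: 0.001
finger_force: 0.0
```

Emit:
drive_tool --targets '[{"hand":0,"dx":0,"dy":0,"dz":0.2,"ax":0,"ay":0,"az":0},{"hand":0,"dx":0,"dy":0,"dz":0,"ax":0,"ay":0,"az":0}]'

```text
t: 11.97
tcp_pos: [0.5907, -0.0469, 0.0182]
orientation: [-0.001, 0.707, 0.707, -0.0]
ft_force: [-3.6, 0.8, 7.0]
width: 0.003
finger_force: 3.6
```

Emit:
drive_tool --targets '[{"hand":0,"dx":0,"dy":0,"dz":0.1,"ax":0,"ay":0,"az":0},{"hand":0,"dx":0,"dy":0,"dz":0,"ax":0,"ay":0,"az":0}]'

```text
t: 12.13
tcp_pos: [0.5908, -0.0469, 0.0181]
orientation: [-0.001, 0.707, 0.707, -0.001]
ft_force: [-6.2, 1.0, 11.6]
width: 0.001
finger_force: 5.8
```

Contact, with 11.6 N pressing down. I'll ease the sideways load a little and let it settle.

Emit:
drive_tool --targets '[{"hand":0,"dx":0,"dy":-0.1,"dz":0.05,"ax":0,"ay":0,"az":0},{"hand":0,"dx":0,"dy":0,"dz":0,"ax":0,"ay":0,"az":0},{"hand":0,"dx":0,"dy":0,"dz":0,"ax":0,"ay":0,"az":0},{"hand":0,"dx":0,"dy":0,"dz":0,"ax":0,"ay":0,"az":0},{"hand":0,"dx":0,"dy":0,"dz":0,"ax":0,"ay":0,"az":0},{"hand":0,"dx":0,"dy":0,"dz":0,"ax":0,"ay":0,"az":0}]'

```text
t: 12.63
tcp_pos: [0.5908, -0.0469, 0.0182]
orientation: [0.0, 0.707, 0.707, 0.0]
ft_force: [-2.9, 2.1, 11.9]
width: -0.002
finger_force: 5.7
```

```bash
python3 m.py s6.png
python3 - <<'E'
from h import *
im,d,K,T=grab("scene"); W=world(d,K,T); x,y,z=W[...,0],W[...,1],W[...,2]
q=(z>.034)&(z<.046)&(x>.38)&(x<.65)&(y>-.22)&(y<-.0)
n,l,st,c=cv2.connectedComponentsWithStats(q.astype(np.uint8)); q=l==1+st[1:,4].argmax()
r=cv2.minAreaRect(np.stack([x[q],y[q]],-1).astype(np.float32)); print(r); A=np.c_[x[q],y[q],np.ones(q.sum())]; print('slopes',np.linalg.lstsq(A,z[q],rcond=None)[0])
print(manip.get_state()['tcp_pos'],manip.get_state()['ft_force'])
E
```

```text
[ 0.59078813 -0.04690256  0.01815223] [-4.58158699  1.97525591 12.03578632]
[array([ 0.597, -0.044]), array([0.063, 0.114]), np.float64(2.996)] [[0.5619999766349792, 0.010999999940395355], [0.5680000185966492, -0.10300000011920929], [0.6309999823570251, -0.10000000149011612], [0.625, 0.014999999664723873]]
((0.5105730891227722, -0.11518056690692902), (0.2006864994764328, 0.16088688373565674), 0.9660837650299072)
slopes [-0.0057993  -0.00398091  0.04310406]
[ 0.59080291 -0.04693219  0.01815399] [-4.55870931  2.08168329 11.48170945]
```

View pics/s6.png

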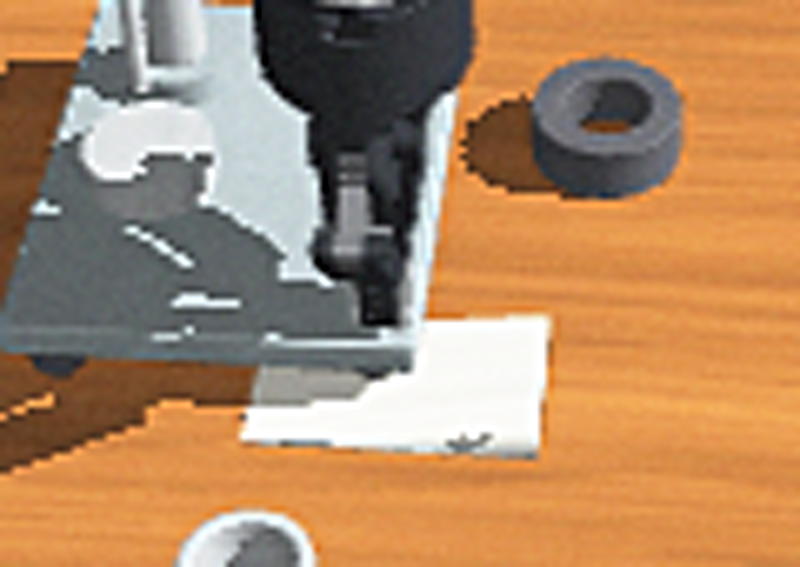

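The tips press on the plate at (380,320), right over the corner. The contact height stayed the same from 7 to 12 N, so there is no rocking, and wedge and comparator are in place. I'm handing in.

```bash
python3 -c "
from plant import manip
print(manip.finish_job())"
```

```text
the job is handed in; nothing more can be done
None
```

The wedge is snug under the short foot, the comparator measured level to within about 0.007 rad (limit 0.012), and I handed the job in with the fingertips still pressing about 12 N on that corner; no verdict came back.

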